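# Wind the board lift up to its set mark

### The arm

A 6-joint arm with a two-finger parallel gripper is mounted at the origin on a cart in front of the work surface, level with it; the furniture and walls round the work are solid. World frame = base frame: x ahead of the robot, y to its left, z up, the work surface at z = 0. Lengths are in m, angles in degrees, forces in N, time in s.
With the tool pointing down it reaches from about 0.35 to 0.875 m from the base axis. Payload 4.2 kg.
Tool frame: the origin (TCP) lies midway between the tips of the shut fingers; the grasp point (between the pads) lies 19 mm behind it; z points along the fingers, y is the line along which they close (so a half turn about z gives the same grasp; the last joint's range is limited). The gripper opens to 87 mm and grips with 3 to 60 N. Pads are 19 mm wide; open, the fingers measure 117 mm over their backs; the gripper's body (75 mm by 190 mm) begins 51 mm behind the grasp point.
Start: joints at [82.426, 22.042, 0.453, 0, -68.411, -14.817], TCP at [0.238, 0.578, 0.223] pointing down, gripper open.
Joint ranges: [-179.83, 179.83], [-69.29, 118.12], [-61.27, 80.66], [-181.25, 117.63], [-171.15, -9.14], [-177.46, 177.46]. Speed limits (degrees/s): [159.86, 159.86, 180, 180, 180, 180].

### API

Orientations are given as a 3x3 rotation matrix whose columns are the frame's x, y, z axes.
In Python, from rig import readout, viewer, workorder gives the robot as it stands. The module is installed in compiled form; this text tells all that it offers.
- The arm moves only by the shell command python3 -m pendant 'ROWS'. ROWS is JSON, one flat list of numbers, 7 for each row, row after row: the opening, from 0 (shut) to 1 (fully open), then the shift along the tool's x, y, z in m, then the turn, a rotation vector about the tool's x, y, z in rad. In form: [gripper, x, y, z, ax, ay, az, gripper, x, y, z, ax, ay, az, ...]. A call has 1 to 12 rows; each row is the pose to reach, as a shift and turn from the pose commanded when the call began, along the tool's axes at that moment; what a row does not reach only later rows make up. A row lasts 1/10 s, in which the tool goes at most 50 mm and 8.59 degrees, less where a joint would pass 70% of its speed; a pose out of reach is approached as far as the arm can. A call with a gripper value outside its range is refused whole. The fingers move at their own pace and stop on an object; the grip force is fixed at half the most. Time passes only in rows, so rows that repeat a pose let the fingers close. It gives the time, the measured TCP pose, the force, the opening and the grip force at its end, in the units of the state.
- readout.read_state(): the state, without advancing time (a new reading comes with each control period).
- viewer.read_camera(name): name is "side" or "top"; returns the picture (384x512x3 uint8, red, green, blue); there is no depth.
- viewer.camera_info(name): a dict with "fx", "fy", "cx", "cy" (pixels), "D" ([k1, k2, p1, p2, k3] as OpenCV has them; the pictures are not rectified), "xyz" and "orientation" of the camera in the world. Camera axes: x right, y down, z forward; pixel columns grow to the right and rows downward; lengths in m; the calibration is good to about 2 mm. A picture is of the moment at which its call begins. camera_info takes no time and is no camera call.
- workorder.finish_job(): hands the job in; it is judged then, once.
The state is a dict: "time": time; "qpos": joint angles; "joint_vel": joint speeds; "tau": joint torques, N m; "position": TCP position; "ee_rot": TCP orientation; "ft_force": force on the tool from outside, world axes, zero at the start; "wrist_torque": the same for the moment, N m; "opening": finger opening in m; "grasp_force": force on a finger pad.
Only numpy, scipy, OpenCV 4.12 (cv2) and the standard library are available. Lean on these libraries where they do the work, as an engineer would, in place of code of your own. Each camera call takes 0.05 s, during which the arm holds its last target. There are 200 camera calls.

### The job

Fit the loose crank onto the square drive of the board lift, turning it gently by feel until its socket drops fully home, and wind the drive clockwise until the yellow pointer stands level with the white line of the red set mark. Never force the crank: push it only lightly. Leave the crank standing fully home on the drive and let go of it, and do not disturb the solder reel or the small grey case.

Things in the scene. Friction and masses are not known exactly. Their poses are not given: they have to be found in the camera images.
- crank_grip (a point): Centre of the grip block on top of the loose steel crank, which stands on the mat on its socket's mouth. Block 24 mm (crank x) by 20 mm (crank y) by 26 mm high, 32 to 58 mm above the mouth: pinch it across the 20 mm, along crank y. Axes: z up along the socket axis, x from there along the arm to the red knob. Below: arm 18 mm wide, 24 to 32 mm above the mouth, then the hub. Crank 0.2 kg.
- crank_mouth (a point): Centre of the mouth of the crank's square socket, under the 30 x 30 x 24 mm hub, 45 mm below crank_grip; same axes. Socket 16.5 mm square, sides along crank x and y, 20 mm deep, 1.5 mm chamfer at the mouth. Between crank and lift stands a microscope, 310 mm high, its nearest part 0.49 m ahead of the robot: carry the crank past its front.
- crank_knob (a point): Centre of the crank's red knob, 55 mm from the socket axis along crank x: an upright round sleeve, 17 mm in diameter, 40 mm high (34 to 74 mm above the mouth). It spins freely on its pin, so a hand holding it can go round the drive without turning.
- board_lift: Fixed board lift, 190 x 170 mm grey base; origin at the centre of its underside, z up, x from the drive to the rising table with the blue board. The drive is stiff: about 0.06 N m turns it (1 N at the knob); it stays where it is left and does not turn with a socket that only rests on it. Clockwise from above raises the table 8 mm a turn; anticlockwise lowers it.
- drive_top (a point): Top centre of the lift's upright brass drive square, 15 mm wide, 18 mm tall, top 136 mm above the mat; axes are the lift's. The angle the square stands at is not measured and may be any: rest the socket on it lightly (about 5 N) and turn the crank up to a quarter turn about this axis until it drops on (needs to be within about 5 degrees).
- drive_shoulder (a point): Centre of the round steel shoulder at the foot of the drive square, 18 mm below drive_top. The mouth of a crank that is fully home rests here. Nothing else on the lift stands higher than this, so the crank swings clear all round.
- pointer (a point): Tip of the yellow pointer (blade 2 mm thick; the point is at mid-thickness) on the side of the rising table; it rises and sinks with the table.
- mark_line (a point): Centre of the red set-mark collar (19 mm in diameter, 10 mm high) at the height of its white line, half-way up. Fixed on the lift's thin gauge post beside the pointer, at a different height each time, 9 to 19 mm above the pointer's start.
- solder_reel: Bystander: yellow and white solder reel, 70 x 58 x 22 mm, lying on the mat; origin at the centre of its underside.
- tips_case: Bystander: small grey case with a yellow top, 36 x 70 x 14 mm; origin at the centre of its underside.

How it is judged (in metres and radians):
On the way, in this order (a step that is already met when the one before it is completed fails the run):
1. the crank is fully home on the drive square, before the table has been wound up (horizontal distance between crank_mouth and drive_shoulder below 0.003 m and z of crank_mouth in the frame of drive_shoulder below 0.003 m and angle between crank_mouth's own z axis and vertical below 0.08 rad), for 0.2 s.
2. the pointer is wound level with the mark, to 1.5 mm, with the crank on the drive (z of pointer in the frame of mark_line between -0.0015 and 0.0015 m and horizontal distance between crank_mouth and drive_shoulder below 0.003 m and z of crank_mouth in the frame of drive_shoulder below 0.006 m), for 0.2 s.
At the end, for the whole second after the job is handed in: The pointer is level with the set mark's white line to 1.5 mm either way, and the crank stands released and at rest on the drive, fully home: its mouth within 3 mm of the shoulder in height and 3 mm sideways, upright within 0.08 rad (all of step 1 and z of pointer in the frame of mark_line between -0.0015 and 0.0015 m and linear speed of crank below 0.02 m/s); the robot touches nothing.
It fails at once if the crank is forced: more than 50 N between crank and lift (contact force between crank and board_lift above 50 N).
It fails at once if the solder reel is disturbed (moved 20 mm) (distance of solder_reel from where it was at the start of the episode above 0.02 m).
It fails at once if the small case is disturbed (moved 20 mm) (distance of tips_case from where it was at the start of the episode above 0.02 m).
It also fails if it takes over 72 s, if anything falls off the work surface, if the arm or the gripper's body presses on something with over 40 N, if the wrist force passes 120 N, or if a joint passes its speed limit or range.

## Working session

There is one attempt and no reset: what is moved stays moved. The work goes in short steps, Python scripts to look and compute and a shell command to move; the robot and the scene stay as the last step left them, time stands still between calls to the robot, and variables do not carry over. Pictures are saved under pics/ and viewed, at most 13 in all, crops included, and the job is handed in when it is done.

```bash
mkdir -p pics; python3 - <<'E'
from rig import readout, viewer
import cv2
s=readout.read_state(); print({k:(s[k]) for k in s})
for n in("side","top"):
    cv2.imwrite(f"pics/{n}0.png",viewer.read_camera(n)[:,:,::-1]); print(viewer.camera_info(n))
E
```

```text
{'time': 0.0, 'qpos': array([ 8.24245029e+01,  2.20913351e+01,  3.79249963e-01, -2.86953542e-02,
       -6.84105256e+01, -1.48163356e+01]), 'joint_vel': array([ 0.0241954 ,  0.00024243, -0.01702423, -0.08013994,  0.0405377 ,
        0.00935132]), 'tau': array([-1.07950891e-04, -3.90662813e+01,  1.87406015e+01,  4.22004640e+00,
        1.09937138e-02, -1.93490559e-04]), 'position': array([0.2378431 , 0.57732316, 0.2214507 ]), 'ee_rot': array([[ 9.24529975e-01, -3.81108610e-01, -7.43738359e-04],
       [-3.81109324e-01, -9.24527685e-01, -2.05984669e-03],
       [ 9.74186074e-05,  2.18783564e-03, -9.99997602e-01]]), 'ft_force': array([ 0.17835019, -0.68544437, -0.24663384]), 'wrist_torque': array([0.02035328, 0.01607241, 0.0337236 ]), 'grasp_force': 0.0, 'opening': 0.08689106054566413}
{'fx': 352.15522111038376, 'fy': 352.15522111038376, 'cx': 259.89491678909593, 'cy': 188.60218005233767, 'D': array([0.03294772, 0.        , 0.        , 0.        , 0.        ]), 'xyz': array([ 0.47270917, -0.95870943,  0.86881332]), 'orientation': array([[ 9.99931974e-01,  2.04181908e-04, -1.16621386e-02],
       [ 9.22382029e-03, -6.25824532e-01,  7.79909338e-01],
       [-7.13920904e-03, -7.79963854e-01, -6.25783843e-01]])}
{'fx': 353.21120571681803, 'fy': 353.21120571681803, 'cx': 254.92827153507872, 'cy': 192.0488737450934, 'D': array([-0.03536937,  0.        ,  0.        ,  0.        ,  0.        ]), 'xyz': array([0.37223047, 0.00345072, 1.08683807]), 'orientation': array([[-0.01765533, -0.99230396,  0.12256074],
       [-0.99966144,  0.01517578, -0.02113532],
       [ 0.01911271, -0.1228924 , -0.99223594]])}
```

View pics/side0.png

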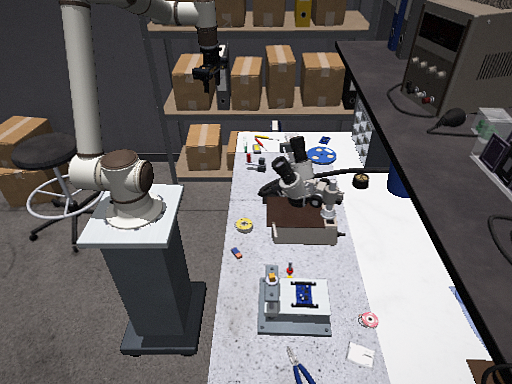

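View pics/top0.png

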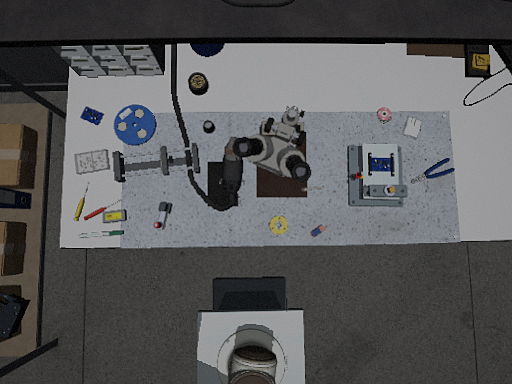

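The side view shows the lift near (295,300) and the crank near (256,162). In the top view the crank is near (163,213) with its red knob at (157,225), and the lift is near (378,178) with the drive at about (391,190). I'll zoom in on these.

```bash
python3 - <<'E'
import cv2,numpy as np
t=cv2.imread("pics/top0.png");s=cv2.imread("pics/side0.png")
def c(i,x,y,w,h): return cv2.resize(i[y:y+h,x:x+w],(400,300),interpolation=cv2.INTER_CUBIC)
a=np.vstack([np.hstack([c(t,140,195,48,36),c(t,340,140,80,60)]),np.hstack([c(s,230,140,56,42),c(s,250,255,88,66)])])
cv2.imwrite("pics/z0.png",a)
E
```

```text
(no output)
```

View pics/z0.png

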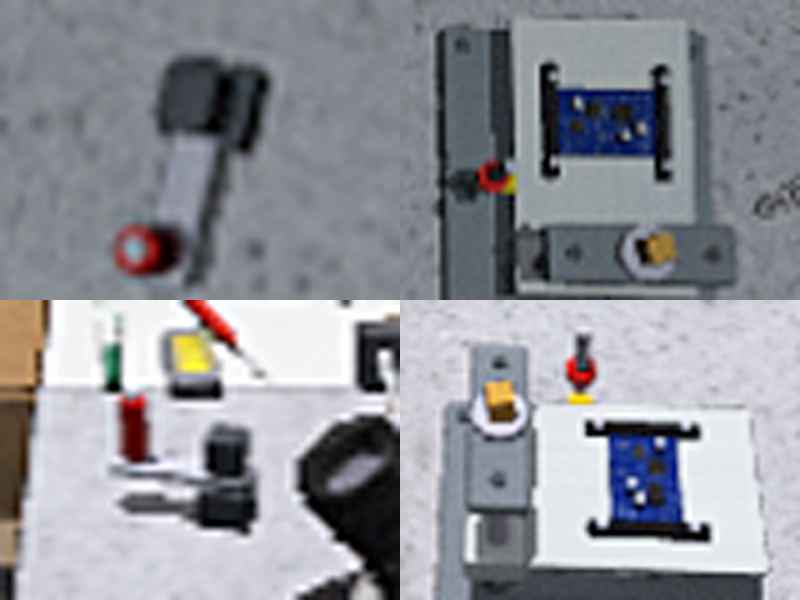

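The crops show the grip block and knob, the brass square, and the red collar with the yellow pointer tip below it. Next I'll measure them with colour masks and rays.

```bash
cat > h.py <<'E'
import cv2,numpy as np
from rig import viewer,readout
def ray(n,p):
    c=viewer.camera_info(n);K=np.array([[c['fx'],0,c['cx']],[0,c['fy'],c['cy']],[0,0,1]])
    u=cv2.undistortPoints(np.array([[p]],float),K,c['D'])[0,0]
    d=c['orientation']@np.array([u[0],u[1],1]);return np.array(c['xyz']),d
def plane(n,p,z):
    o,d=ray(n,p);return o+d*(z-o[2])/d[2]
def tri(pt,ps):
    o1,d1=ray('top',pt);o2,d2=ray('side',ps)
    s=np.linalg.lstsq(np.c_[d1,-d2],o2-o1,rcond=None)[0];a=o1+s[0]*d1;b=o2+s[1]*d2
    return (a+b)/2,np.linalg.norm(a-b)
def proj(n,P):
    c=viewer.camera_info(n);K=np.array([[c['fx'],0,c['cx']],[0,c['fy'],c['cy']],[0,0,1]])
    R=np.array(c['orientation']).T
    return cv2.projectPoints(np.array([P],float),cv2.Rodrigues(R)[0],-R@c['xyz'],K,c['D'])[0].ravel()
def blobs(img,box,kind):
    x,y,w,h=box;a=img[y:y+h,x:x+w].astype(int);r,g,b=a[...,0],a[...,1],a[...,2]
    m={'red':(r>90)&(g<0.5*r)&(b<.5*r),'yellow':(r>120)&(g>.65*r)&(b<.5*r),'brass':(r>90)&(b<.62*r)&(g>.5*r),'dark':(r+g+b<240)}[kind]
    n,l,s,c=cv2.connectedComponentsWithStats(m.astype(np.uint8))
    return [(s[i][:5]+[x,y,0,0,0],(c[i]+[x,y]).round(2)) for i in range(1,n) if s[i][4]>2]
E
python3 - <<'E'
from h import *
t=cv2.imread("pics/top0.png")[:,:,::-1];s=cv2.imread("pics/side0.png")[:,:,::-1]
for nm,i,b,k in[('knobT',t,(145,215,25,20),'red'),('gripT',t,(150,195,30,25),'dark'),('knobS',s,(238,150,18,16),'red'),('gripS',s,(254,152,18,25),'dark'),
 ('driveT',t,(380,180,25,20),'brass'),('driveS',s,(262,268,18,18),'brass'),('colT',t,(345,165,22,20),'red'),('ptrT',t,(345,165,22,20),'yellow'),('colS',s,(280,258,20,24),'red'),('ptrS',s,(280,258,20,24),'yellow')]:
    print(nm,blobs(i,b,k))
print('knob',plane('top',(156.6,225),.074),'grip',plane('top',(163,206.4),.058),'drive',plane('top',(392,189),.136),plane('side',(272,273.5),.136))
for x in range(286,294): print(x,[tuple(s[y,x]) for y in (267,268,269,270,271,272,273,274,275,276,277,278)])
E
```

```text
knobT [(array([156, 222,   3,   6,   8]), array([157.25, 224.5 ]))]
gripT [(array([159, 202,  13,  18, 120]), array([165.18, 207.46]))]
knobS [(array([247, 154,   3,   2,   4]), array([247.75, 154.25]))]
gripS [(array([254, 152,   7,   2,  14]), array([257. , 152.5])), (array([259, 160,   6,   5,  25]), array([261.2 , 161.84])), (array([257, 166,   9,   7,  46]), array([261.13, 168.78]))]
driveT [(array([390, 187,   5,   6,  25]), array([391.88, 189.2 ]))]
driveS [(array([269, 273,   6,   6,  34]), array([271.38, 275.35]))]
colT [(array([356, 173,   6,   6,  15]), array([358.2 , 175.93]))]
ptrT [(array([361, 175,   2,   3,   4]), array([361.75, 176.25]))]
colS [(array([287, 268,   6,   6,  20]), array([289.1, 270.6]))]
ptrS [(array([287, 275,   5,   3,  12]), array([288.92, 276.25]))]
knob [0.40699349 0.26384938 0.074     ] grip [0.46128347 0.25013322 0.058     ] drive [ 0.49236102 -0.39411384  0.136     ] [ 0.49314566 -0.39165367  0.136     ]
286 [(np.uint8(213), np.uint8(226), np.uint8(236)), (np.uint8(213), np.uint8(170), np.uint8(176)), (np.uint8(220), np.uint8(134), np.uint8(140
[... 3595 characters left out ...]
(233), np.uint8(219), np.uint8(189)), (np.uint8(201), np.uint8(184), np.uint8(141)), (np.uint8(224), np.uint8(225), np.uint8(231))]
293 [(np.uint8(204), np.uint8(212), np.uint8(219)), (np.uint8(219), np.uint8(192), np.uint8(200)), (np.uint8(203), np.uint8(185), np.uint8(192)), (np.uint8(196), np.uint8(173), np.uint8(181)), (np.uint8(177), np.uint8(168), np.uint8(177)), (np.uint8(190), np.uint8(192), np.uint8(200)), (np.uint8(219), np.uint8(222), np.uint8(232)), (np.uint8(212), np.uint8(216), np.uint8(225)), (np.uint8(206), np.uint8(207), np.uint8(220)), (np.uint8(203), np.uint8(204), np.uint8(221)), (np.uint8(186), np.uint8(189), np.uint8(208)), (np.uint8(232), np.uint8(232), np.uint8(239))]
```

```bash
cat >> h.py <<'E'
def rel(T,yaw=None):
    s=readout.read_state();R=s['ee_rot'];a=np.degrees(np.arctan2(R[1,1],R[0,1]))
    print('shift',(R.T@(np.array(T)-s['position'])).round(4),'tool y ang',a.round(2),'az',None if yaw is None else -np.radians((yaw-a+90)%180-90).round(4),'q',s['qpos'].round(1),'t',s['time'])
E
python3 - <<'E'
from h import *
print('S knob',plane('side',(248.6,154.2),.074),'S grip',plane('side',(261.8,159.2),.058))
for g in((.461,.25,.058),(.463,.252,.058)): print(proj('top',g),proj('side',g))
rel((.461,.250,.12),75.8)
E
```

```text
S knob [0.40942574 0.25759806 0.074     ] S grip [0.46364109 0.24467504 0.058     ]
[163.04442598 206.49632494] [261.16500751 158.47494902]
[162.36716714 205.82240872] [261.65337734 158.20309999]
shift [0.331  0.2174 0.102 ] tool y ang -112.4 az -0.1431 q [ 82.4  22.1   0.4  -0.  -68.4 -14.8] t 0.1
```

```bash
python3 -m pendant '[1,0.331,0.218,0.08,0,0,-0.15, 1,0.331,0.218,0.08,0,0,-0.15, 1,0.331,0.218,0.08,0,0,-0.15, 1,0.331,0.218,0.08,0,0,-0.15, 1,0.331,0.218,0.08,0,0,-0.15, 1,0.331,0.218,0.08,0,0,-0.15, 1,0.331,0.218,0.08,0,0,-0.15, 1,0.331,0.218,0.08,0,0,-0.15, 1,0.331,0.218,0.08,0,0,-0.15, 1,0.331,0.218,0.08,0,0,-0.15, 1,0.331,0.218,0.08,0,0,-0.15, 1,0.331,0.218,0.08,0,0,-0.15]'
python3 - <<'E'
from h import *
rel((.462,.249,.029),76.2)
i=viewer.read_camera('side')[:,:,::-1];t=viewer.read_camera('top')[:,:,::-1]
c=lambda i,x,y:cv2.resize(i[y:y+75,x:x+100],(400,300),interpolation=cv2.INTER_CUBIC)
cv2.imwrite('pics/a1.png',np.hstack([c(i,210,110),c(t,115,170)]))
E
```

```text
time: 1.3
position: [0.4607, 0.2515, 0.1429]
ee_rot: [[0.972, -0.237, 0.001], [-0.237, -0.972, 0.001], [0.0, -0.001, -1.0]]
ft_force: [0.5, 0.3, 0.2]
opening: 0.0872
grasp_force: 0.0
shift [0.0018 0.0022 0.1138] tool y ang -103.69 az 0.002 q [ 46.4  16.6 -20.1  -0.  -53.2  30. ] t 1.3
```

View pics/a1.png

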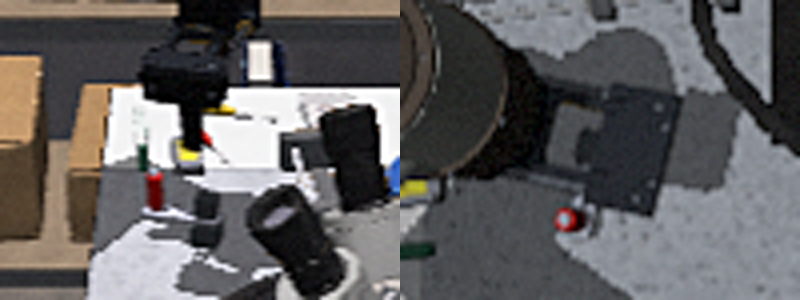

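The fingers are lined up over the block, with the knob clear at about (570,218) in the crop. Now I'll descend and grip.

```bash
python3 -m pendant '[1,0.002,0.002,0.045,0,0,0, 1,0.002,0.002,0.08,0,0,0, 1,0.002,0.002,0.1,0,0,0, 1,0.002,0.002,0.112,0,0,0, 1,0.002,0.002,0.112,0,0,0, 0,0.002,0.002,0.112,0,0,0, 0,0.002,0.002,0.112,0,0,0, 0,0.002,0.002,0.112,0,0,0, 0,0.002,0.002,0.112,0,0,0, 0,0.002,0.002,0.112,0,0,0, 0,0.002,0.002,0.112,0,0,0, 0,0.002,0.002,0.112,0,0,0]'; python3 -m pendant '[0,0,0,-0.01,0,0,0, 0,0,0,-0.05,0,0,0, 0,0,0,-0.1,0,0,0, 0,0,0,-0.15,0,0,0, 0,0,0,-0.19,0,0,0, 0,0,0,-0.19,0,0,0]'
python3 - <<'E'
from h import *
rel((.38,.15,.215));rel((.37,-.15,.215));rel((.4925,-.393,.22))
E
```

```text
time: 2.6
position: [0.4625, 0.2478, 0.0306]
ee_rot: [[0.971, -0.239, 0.0], [-0.239, -0.971, 0.0], [0.0, -0.0, -1.0]]
ft_force: [0.9, 0.1, 0.3]
opening: 0.039
grasp_force: 0.0
time: 3.2
position: [0.4655, 0.2499, 0.2283]
ee_rot: [[0.971, -0.237, 0.012], [-0.237, -0.971, 0.009], [0.01, -0.012, -1.0]]
ft_force: [0.2, 1.3, 0.7]
opening: 0.0008
grasp_force: 0.0
shift [-0.0595  0.1175  0.0114] tool y ang -103.73 az None q [ 45.9  11.9 -13.2   0.1 -64.   30.3] t 3.2
shift [0.002  0.4113 0.0085] tool y ang -103.73 az None q [ 45.9  11.9 -13.2   0.1 -64.   30.3] t 3.2
shift [0.1788 0.6182 0.0027] tool y ang -103.73 az None q [ 45.9  11.9 -13.2   0.1 -64.   30.3] t 3.2
```

The fingers close slowly and I lifted too soon, so they came up empty. I'll reopen them and check whether the crank moved.

```bash
python3 -m pendant '[1,0,0,0.08,0,0,0, 1,0,0,0.08,0,0,0, 1,0,0,0.08,0,0,0, 1,0,0,0.08,0,0,0, 1,0,0,0.08,0,0,0, 1,0,0,0.08,0,0,0, 1,0,0,0.08,0,0,0, 1,0,0,0.08,0,0,0, 1,0,0,0.08,0,0,0, 1,0,0,0.08,0,0,0]'
python3 - <<'E'
from h import *
rel((.462,.249,.030),76.2)
i=viewer.read_camera('side');t=viewer.read_camera('top')
s0=cv2.imread("pics/side0.png")[:,:,::-1]
for q in(s0,i):print(blobs(q,(238,148,18,16),'red'),blobs(q,(257,158,12,16),'dark'))
print(blobs(t,(145,215,25,20),'red'))
c=lambda i,x,y:cv2.resize(i[y:y+75,x:x+100],(400,300),interpolation=cv2.INTER_CUBIC)
cv2.imwrite('pics/a2.png',np.hstack([c(i,210,110),c(s0,210,110)])[:,:,::-1])
E
```

```text
time: 4.2
position: [0.4625, 0.2478, 0.1407]
ee_rot: [[0.971, -0.238, 0.0], [-0.238, -0.971, 0.0], [0.0, -0.0, -1.0]]
ft_force: [-1.0, -0.1, 0.3]
opening: 0.0732
grasp_force: 0.0
shift [-0.0008 -0.001   0.1107] tool y ang -103.79 az 0.0001 q [ 45.9  16.8 -20.3   0.  -52.9  30.3] t 4.2
[(array([247, 154,   3,   2,   4]), array([247.75, 154.25]))] [(array([259, 160,   6,   5,  25]), array([261.2 , 161.84])), (array([257, 166,   9,   7,  46]), array([261.13, 168.78]))]
[(array([247, 153,   4,   2,   7]), array([248.43, 153.57]))] [(array([258, 158,   7,   7,  46]), array([261.07, 160.93])), (array([257, 165,   9,   8,  54]), array([261.  , 168.54]))]
[(array([154, 221,   4,   6,   9]), array([155.89, 224.22]))]
```

View pics/a2.png

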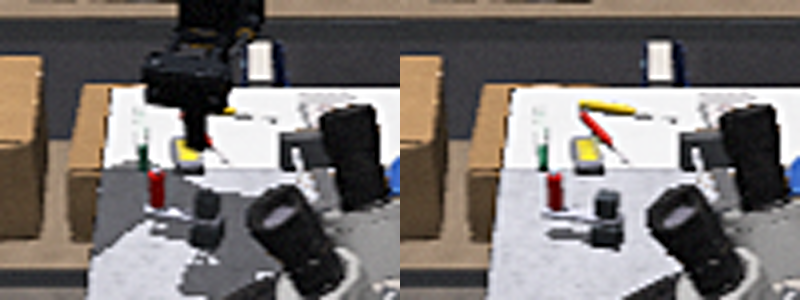

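The crank is upright and has not moved, so I'll descend again and give the fingers more time to close.

```bash
python3 -m pendant '[1,-0.001,-0.001,0.045,0,0,0, 1,-0.001,-0.001,0.08,0,0,0, 1,-0.001,-0.001,0.1,0,0,0, 1,-0.001,-0.001,0.11,0,0,0, 0,-0.001,-0.001,0.11,0,0,0, 0,-0.001,-0.001,0.11,0,0,0, 0,-0.001,-0.001,0.11,0,0,0, 0,-0.001,-0.001,0.11,0,0,0, 0,-0.001,-0.001,0.11,0,0,0, 0,-0.001,-0.001,0.11,0,0,0, 0,-0.001,-0.001,0.11,0,0,0, 0,-0.001,-0.001,0.11,0,0,0]';  python3 -m pendant '[0,0,0,0,0,0,0, 0,0,0,0,0,0,0, 0,0,0,0,0,0,0, 0,0,0,0,0,0,0, 0,0,0,0,0,0,0, 0,0,0,0,0,0,0]'
```

```text
time: 5.5
position: [0.4618, 0.249, 0.0306]
ee_rot: [[0.971, -0.239, 0.0], [-0.239, -0.971, 0.0], [0.0, -0.0, -1.0]]
ft_force: [0.5, -0.6, 0.6]
opening: 0.0312
grasp_force: 0.0
time: 6.1
position: [0.4621, 0.2493, 0.0307]
ee_rot: [[0.971, -0.238, 0.001], [-0.238, -0.971, 0.001], [0.001, -0.001, -1.0]]
ft_force: [0.2, 0.4, 0.9]
opening: 0.02
grasp_force: 29.9
```

```bash
python3 -m pendant '[0,0,0,-0.02,0,0,0, 0,0,0,-0.06,0,0,0, 0,0,0,-0.11,0,0,0, 0,0,0,-0.15,0,0,0, 0,0,0,-0.185,0,0,0, 0,-0.02,0.04,-0.185,0,0,0, 0,-0.04,0.08,-0.185,0,0,0, 0,-0.056,0.116,-0.185,0,0,0, 0,-0.05,0.16,-0.185,0,0,0, 0,-0.042,0.205,-0.185,0,0,0]' && python3 -m pendant '[0,0.01,0.05,0,0,0,0, 0,0.02,0.10,0,0,0,0, 0,0.03,0.15,0,0,0,0, 0,0.042,0.2,0,0,0,0, 0,0.07,0.24,0,0,0,0, 0,0.1,0.28,0,0,0,0, 0,0.13,0.32,0,0,0,0, 0,0.155,0.35,0,0,0,0, 0,0.18,0.38,0,0,0,0, 0,0.21,0.41,0,0,0,0, 0,0.21,0.41,0,0,0,0, 0,0.21,0.41,0,0,0,0]'
python3 - <<'E'
from h import *
rel((.4925,-.393,.216))
t=viewer.read_camera('top');i=viewer.read_camera('side')
c=lambda i,x,y:cv2.resize(i[y:y+75,x:x+100],(400,300),interpolation=cv2.INTER_CUBIC)
cv2.imwrite('pics/a3.png',np.hstack([c(i,225,225),c(t,335,140)])[:,:,::-1])
E
```

```text
time: 7.1
position: [0.3698, 0.0581, 0.2149]
ee_rot: [[0.972, -0.236, -0.002], [-0.236, -0.972, -0.001], [-0.002, 0.001, -1.0]]
ft_force: [1.6, 0.3, -2.1]
opening: 0.0197
grasp_force: 30.0
time: 8.3
position: [0.477, -0.3882, 0.213]
ee_rot: [[0.971, -0.24, -0.005], [-0.24, -0.971, 0.003], [-0.005, -0.002, -1.0]]
ft_force: [0.2, 0.2, -1.9]
opening: 0.0193
grasp_force: 29.9
shift [ 0.0162  0.0009 -0.003 ] tool y ang -103.91 az None q [-2.410e+01  2.160e+01 -1.600e+00 -1.000e-01 -6.710e+01  1.002e+02] t 8.3
```

View pics/a3.png

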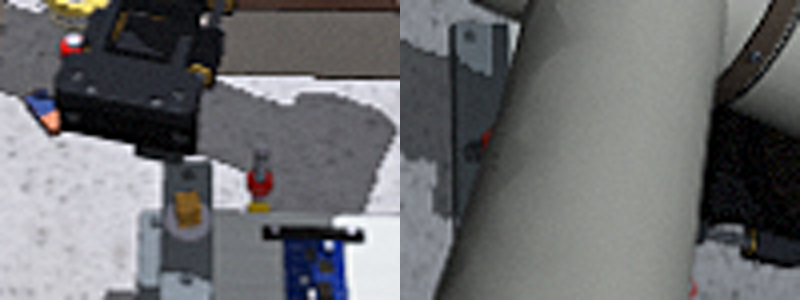

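The side crop shows the gripper near the drive, with the brass square at about (187,208) and the collar at (258,182) above the yellow pointer. The arm hides the drive from the top camera. I'll refine the drive centre from the first pictures.

```bash
python3 - <<'E'
from h import *
t=cv2.imread("pics/top0.png")[:,:,::-1].astype(float);s=cv2.imread("pics/side0.png")[:,:,::-1].astype(float)
def soft(i,x,y,w,h):
    a=i[y:y+h,x:x+w];m=np.clip(a[...,0]-a[...,2]-25,0,None);m=np.minimum(m/70,1);Y,X=np.mgrid[y:y+h,x:x+w]
    return m,(X*m).sum()/m.sum(),(Y*m).sum()/m.sum(),m.sum()
m,u,v,a=soft(t,385,183,14,13);print('top',u,v,a,plane('top',(u,v),.136))
print((m*9).astype(int))
m,u,v,a=soft(s,264,268,14,14);print('side',u,v,a,plane('side',(u,v),.129))
print((m*9).astype(int))
for P in((.492,-.394,.136),(.492,-.394,.118)):print(proj('top',P),proj('side',P))
E
```

```text
top 391.64830508474574 189.14648910411623 23.6 [ 0.49196953 -0.39310129  0.136     ]
[[0 0 0 0 0 0 0 0 0 0 0 0 0 0]
 [0 0 0 0 0 0 0 0 0 0 0 0 0 0]
 [0 0 0 0 0 0 0 0 0 0 0 0 0 0]
 [0 0 0 0 0 0 0 0 0 0 0 0 0 0]
 [0 0 0 0 0 5 5 8 9 2 0 0 0 0]
 [0 0 0 0 5 9 9 9 9 4 0 0 0 0]
 [0 0 0 0 3 9 8 9 9 5 0 0 0 0]
 [0 0 0 0 3 8 9 9 9 7 0 0 0 0]
 [0 0 0 0 1 6 9 9 7 3 0 0 0 0]
 [0 0 0 0 0 0 5 0 0 0 0 0 0 0]
 [0 0 0 0 0 0 0 0 0 0 0 0 0 0]
 [0 0 0 0 0 0 0 0 0 0 0 0 0 0]
 [0 0 0 0 0 0 0 0 0 0 0 0 0 0]]
side 271.54285714285714 276.1341463414634 41.0 [ 0.49202341 -0.39449482  0.129     ]
[[0 0 0 0 0 0 0 0 0 0 0 0 0 0]
 [0 0 0 0 0 0 0 0 0 0 0 0 0 0]
 [0 0 0 0 0 0 0 0 0 0 0 0 0 0]
 [0 0 0 0 0 0 0 0 0 0 0 0 0 0]
 [0 0 0 0 0 0 0 0 0 1 0 0 0 0]
 [0 0 0 0 0 9 9 9 9 9 5 0 0 0]
 [0 0 0 0 0 9 9 9 9 9 9 0 0 0]
 [0 0 0 0 0 9 9 9 9 9 9 0 0 0]
 [0 0 0 0 0 9 9 9 9 9 9 0 0 0]
 [0 0 0 0 0 9 9 9 9 9 9 0 0 0]
 [0 0 0 0 0 4 9 7 5 3 6 0 0 0]
 [0 0 0 0 0 0 4 3 3 4 7 0 0 0]
 [0 0 0 0 0 0 5 5 5 6 5 0 0 0]
 [0 0 0 0 0 0 5 3 1 0 0 0 0 0]]
[391.96795081 189.13068382] [271.56660346 274.2506074 ]
[389.38641107 189.97264097] [271.47431006 278.65222831]
```

```bash
python3 -m pendant '[0,0.0157,0.0013,0.02,0,0,-0.12, 0,0.0157,0.0013,0.032,0,0,-0.2, 0,0.0157,0.0013,0.032,0,0,-0.2, 0,0.0157,0.0013,0.032,0,0,-0.2, 0,0.0157,0.0013,0.032,0,0,-0.2]'
python3 - <<'E'
from h import *
rel((.492,-.3933,.167))
i=viewer.read_camera('side')
cv2.imwrite('pics/a4.png',cv2.resize(i[240:300,235:315],(800,600),interpolation=cv2.INTER_CUBIC)[:,:,::-1])
for P in((.492,-.3933,.147),(.492,-.3933,.205)):print(proj('side',P))
E
```

```text
time: 8.9
position: [0.4934, -0.3931, 0.1851]
ee_rot: [[0.999, -0.041, 0.002], [-0.041, -0.999, -0.001], [0.002, 0.001, -1.0]]
ft_force: [-0.1, 0.5, -1.2]
opening: 0.0198
grasp_force: 29.9
shift [-0.0015  0.0003  0.0181] tool y ang -92.36 az None q [-23.9  24.1  -1.9   0.  -63.9 111.5] t 8.9
[271.61945561 271.28260919]
[271.93865621 256.10545721]
```

View pics/a4.png

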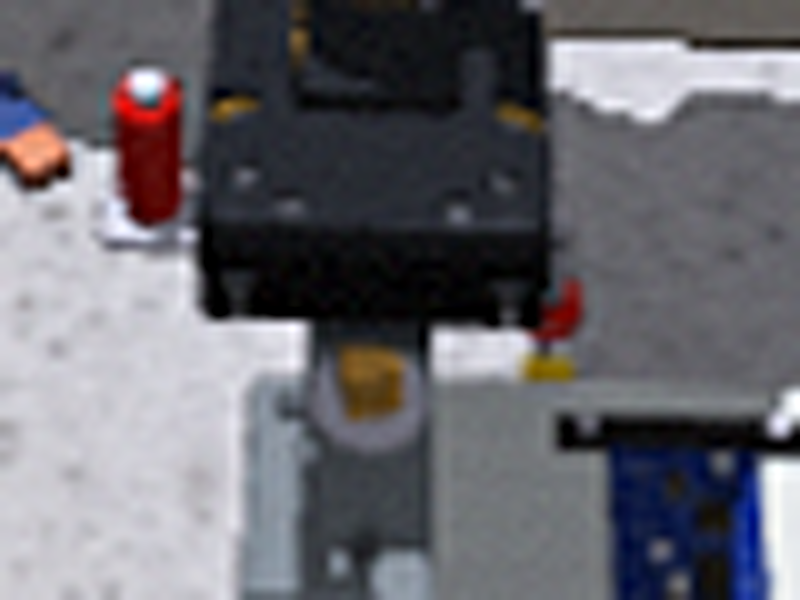

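```bash
python3 -c "
from h import *
print(plane('side',(249.3,248),.228))"
python3 -m pendant '[0,-0.0014,0.0002,0.006,0,0,0, 0,-0.0014,0.0002,0.012,0,0,0, 0,-0.0014,0.0002,0.015,0,0,0, 0,-0.0014,0.0002,0.0165,0,0,0, 0,-0.0014,0.0002,0.0175,0,0,0, 0,-0.0014,0.0002,0.0175,0,0,0]'
```

```text
[ 0.43742407 -0.3880065   0.228     ]
time: 9.55
position: [0.4918, -0.3936, 0.1665]
ee_rot: [[0.999, -0.041, 0.0], [-0.041, -0.999, -0.0], [0.0, 0.0, -1.0]]
ft_force: [-0.9, 0.1, -0.8]
opening: 0.0196
grasp_force: 29.9
```

```bash
python3 -m pendant '[0,0,0,0.001,0,0,0, 0,0,0,0.001,0,0,0]'; python3 -m pendant '[0,0,0,0.001,0,0,0, 0,0,0,0.001,0,0,0]'
```

```text
time: 9.75
position: [0.492, -0.3937, 0.1663]
ee_rot: [[0.999, -0.041, 0.001], [-0.041, -0.999, -0.001], [0.001, 0.001, -1.0]]
ft_force: [-1.6, 2.1, 5.4]
opening: 0.0203
grasp_force: 29.9
time: 9.95
position: [0.492, -0.3938, 0.166]
ee_rot: [[0.999, -0.04, 0.001], [-0.04, -0.999, -0.001], [0.001, 0.001, -1.0]]
ft_force: [-2.0, 2.8, 7.8]
opening: 0.02
grasp_force: 29.9
```

```bash
python3 -m pendant '[0,0,0,0,0,0,-0.05, 0,0,0,0,0,0,-0.1, 0,0,0,0,0,0,-0.15, 0,0,0,0,0,0,-0.15]';  python3 -m pendant '[0,0,0,0,0,0,-0.05, 0,0,0,0,0,0,-0.1, 0,0,0,0,0,0,-0.1]'; python3 -m pendant '[0,0,0,0,0,0,-0.05, 0,0,0,0,0,0,-0.1, 0,0,0,0,0,0,-0.1]'
```

```text
time: 10.35
position: [0.4926, -0.3943, 0.1643]
ee_rot: [[0.994, 0.109, 0.002], [0.109, -0.994, -0.002], [0.002, 0.002, -1.0]]
ft_force: [-0.3, -2.5, -1.7]
opening: 0.0196
grasp_force: 30.0
time: 10.65
position: [0.4921, -0.3943, 0.1638]
ee_rot: [[0.978, 0.206, 0.001], [0.206, -0.978, -0.001], [0.0, 0.001, -1.0]]
ft_force: [1.0, -3.4, -1.6]
opening: 0.0197
grasp_force: 30.0
time: 10.95
position: [0.4924, -0.3946, 0.1638]
ee_rot: [[0.953, 0.302, 0.001], [0.302, -0.953, -0.002], [0.001, 0.002, -1.0]]
ft_force: [1.2, -5.8, -2.7]
opening: 0.0198
grasp_force: 30.0
```

The socket dropped in at about 6° of turn. I'll back off slightly and feel downward.

```bash
python3 -m pendant '[0,0,0,0,0,0,0.04, 0,0,0,0.001,0,0,0.06, 0,0,0,0.002,0,0,0.06, 0,0,0,0.002,0,0,0.06]';  python3 -m pendant '[0,0,0,0.001,0,0,0, 0,0,0,0.002,0,0,0, 0,0,0,0.002,0,0,0]'
```

```text
time: 11.35
position: [0.4926, -0.3942, 0.1626]
ee_rot: [[0.969, 0.247, 0.002], [0.247, -0.969, -0.002], [0.002, 0.002, -1.0]]
ft_force: [1.1, -6.0, -1.4]
opening: 0.0202
grasp_force: 30.0
time: 11.65
position: [0.4926, -0.3943, 0.1608]
ee_rot: [[0.969, 0.247, 0.002], [0.247, -0.969, -0.002], [0.002, 0.003, -1.0]]
ft_force: [1.2, -4.7, 0.4]
opening: 0.0196
grasp_force: 30.0
```

```bash
python3 -m pendant '[0,0,0.001,0.0015,0,0,0, 0,0,0.001,0.003,0,0,0, 0,0,0.001,0.0045,0,0,0, 0,0,0.001,0.006,0,0,0, 0,0,0.001,0.006,0,0,0]';  python3 -m pendant '[0,0,0,0.0015,0,0,0, 0,0,0,0.003,0,0,0, 0,0,0,0.0045,0,0,0, 0,0,0,0.0045,0,0,0]'
```

```text
time: 12.15
position: [0.4923, -0.3946, 0.1539]
ee_rot: [[0.969, 0.247, 0.0], [0.247, -0.969, -0.0], [0.0, 0.0, -1.0]]
ft_force: [1.4, -5.4, -0.7]
opening: 0.0197
grasp_force: 30.0
time: 12.55
position: [0.4923, -0.3946, 0.1494]
ee_rot: [[0.969, 0.247, 0.001], [0.247, -0.969, -0.0], [0.0, 0.001, -1.0]]
ft_force: [2.1, -5.2, 0.1]
opening: 0.0195
grasp_force: 30.0
```

```bash
python3 -m pendant '[0,0,0.0015,0.0007,0,0,0, 0,0,0.0015,0.0014,0,0,0, 0,0,0.0015,0.0014,0,0,0]';  python3 -m pendant '[0,0,0,0.0007,0,0,0, 0,0,0,0.0012,0,0,0, 0,0,0,0.0012,0,0,0]'
```

```text
time: 12.85
position: [0.4923, -0.395, 0.1487]
ee_rot: [[0.969, 0.247, -0.0], [0.247, -0.969, 0.001], [-0.0, -0.001, -1.0]]
ft_force: [0.3, 0.8, 4.3]
opening: 0.0198
grasp_force: 29.9
time: 13.15
position: [0.4924, -0.395, 0.1486]
ee_rot: [[0.969, 0.247, -0.0], [0.247, -0.969, 0.001], [0.0, -0.001, -1.0]]
ft_force: [0.1, 2.1, 8.8]
opening: 0.0197
grasp_force: 30.0
```

The crank is fully home at TCP z 0.1486. I'll ease the push and wind the first stroke clockwise.

```bash
python3 -m pendant '[0,0,-0.0005,-0.0012,0,0,0, 0,0,-0.0005,-0.0012,0,0,0, 0,0,-0.0005,-0.0012,0,0,0]'; python3 -m pendant '[0,0,0,0,0,0,0.1, 0,0,0,0,0,0,0.22, 0,0,0,0,0,0,0.36, 0,0,0,0,0,0,0.5, 0,0,0,0,0,0,0.64, 0,0,0,0,0,0,0.78, 0,0,0,0,0,0,0.92, 0,0,0,0,0,0,1.06, 0,0,0,0,0,0,1.2, 0,0,0,0,0,0,1.34, 0,0,0,0,0,0,1.34]'
python3 - <<'E'
from h import *
rel((.492,-.395,.1486))
i=viewer.read_camera('side')
s0=cv2.imread("pics/side0.png")[:,:,::-1]
for q in(s0,i):print(blobs(q,(280,258,20,24),'red'),blobs(q,(280,258,20,24),'yellow'))
print('collar/pointer',tri((358.2,175.93),(289.1,270.6)),tri((361.75,176.25),(288.92,276.25)))
cv2.imwrite('pics/a5.png',cv2.resize(i[240:300,235:315],(800,600),interpolation=cv2.INTER_CUBIC)[:,:,::-1])
E
```

```text
time: 13.45
position: [0.4924, -0.395, 0.1486]
ee_rot: [[0.969, 0.247, 0.0], [0.247, -0.969, 0.0], [0.0, -0.0, -1.0]]
ft_force: [1.4, 0.5, 6.3]
opening: 0.0196
grasp_force: 29.9
time: 14.55
position: [0.4923, -0.395, 0.1486]
ee_rot: [[0.46, -0.888, -0.0], [-0.888, -0.46, 0.001], [-0.0, -0.0, -1.0]]
ft_force: [1.6, 0.4, 5.1]
opening: 0.0195
grasp_force: 30.0
shift [-0.0001  0.0003 -0.    ] tool y ang -152.62 az None q [-24.1  25.9  -4.5  -0.  -59.6  51.5] t 14.55
[(array([287, 268,   6,   6,  20]), array([289.1, 270.6]))] [(array([287, 275,   5,   3,  12]), array([288.92, 276.25]))]
[(array([287, 268,   6,   6,  19]), array([289.79, 270.53]))] [(array([288, 275,   4,   3,   9]), array([289.56, 275.89]))]
collar/pointer (array([ 0.54289379, -0.32522864,  0.0632529 ]), np.float64(0.0015598066348347425)) (array([ 0.54254071, -0.33847799,  0.05529317]), np.float64(0.00044850759604771976))
```

View pics/a5.png

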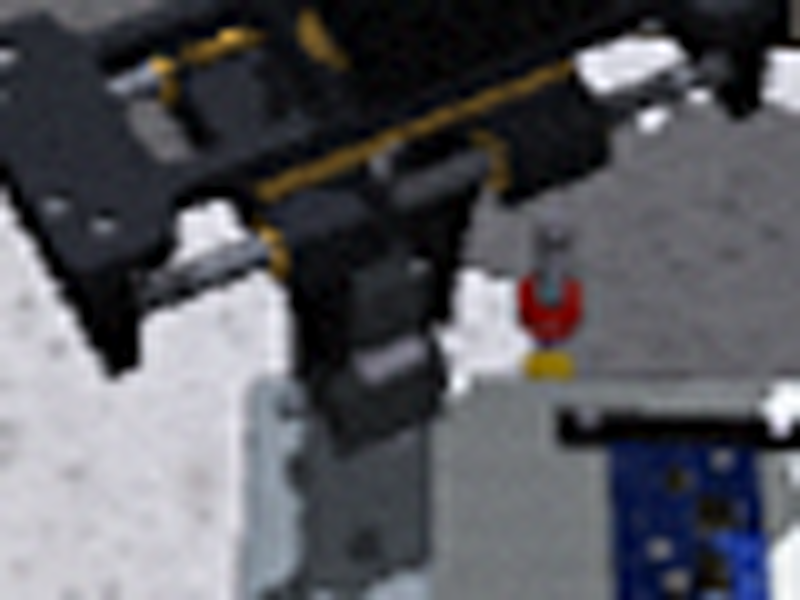

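The crank is on the drive and turning it. The collar is at crop (550,303) and the pointer at (549,365). Next I'll measure the mark-to-pointer gap with sub-pixel edges from the starting pictures.

```bash
python3 - <<'E'
import cv2,numpy as np
t=cv2.imread("pics/top0.png")
for y in range(171,181): print(y,[ '%d/%d/%d'%tuple(t[y,x][::-1]) for x in range(352,366)])
E
```

```text
171 ['91/100/109', '93/103/109', '95/104/113', '89/102/110', '91/108/115', '96/101/109', '108/94/99', '59/54/57', '42/50/52', '67/73/81', '64/66/74', '158/165/167', '154/163/163', '150/159/162']
172 ['94/103/110', '91/105/108', '95/107/116', '88/106/114', '102/93/102', '92/62/69', '121/51/50', '70/32/35', '34/38/40', '122/130/144', '128/132/147', '145/152/165', '154/163/165', '149/157/163']
173 ['85/93/102', '80/92/98', '81/95/100', '94/94/100', '152/61/61', '90/10/10', '69/9/8', '48/17/18', '2/4/7', '135/142/160', '147/153/175', '146/153/167', '151/161/163', '145/155/159']
174 ['38/44/44', '41/48/54', '42/52/57', '75/28/27', '181/33/24', '72/9/5', '14/23/28', '18/29/34', '8/19/27', '80/76/81', '133/139/134', '147/157/152', '153/161/165', '149/158/163']
175 ['35/35/42', '46/52/52', '39/51/58', '18/10/14', '179/27/23', '75/22/17', '0/17/23', '13/32/33', '47/17/29', '124/46/17', '141/140/4', '151/157/124', '149/160/167', '149/158/164']
176 ['22/24/28', '31/35/41', '20/31/32', '40/29/24', '156/26/21', '135/22/18', '112/23/20', '111/18/25', '129/14/29', '161/79/16', '170/165/15', '153/161/133', '151/159/168', '146/154/160']
177 ['33/37/40', '23/26/25', '18/24/22', '59/38/40', '88/23/17', '143/20/18', '169/24/21', '164/24/29', '158/60/26', '152/131/21', '156/154/9', '154/160/133', '151/160/167', '148/158/162']
178 ['47/51/59', '31/30/35', '17/22/20', '40/50/54', '63/78/84', '64/51/57', '128/74/80', '103/38/45', '101/82/41', '109/113/38', '101/100/17', '146/156/143', '154/163/166', '151/160/163']
179 ['50/57/63', '40/43/49', '24/30/31', '71/81/87', '95/110/118', '79/92/99', '91/113/121', '40/58/63', '37/50/61', '36/46/61', '3/4/19', '150/159/169', '156/165/166', '148/158/162']
180 ['70/76/84', '76/84/90', '64/73/79', '86/95/104', '93/105/110', '93/103/112', '103/113/122', '47/54/59', '48/54/59', '44/49/56', '18/21/25', '155/162/164', '156/164/166', '145/158/160']
```

```bash
R='x'; python3 -m pendant '[0,0,0,0,0,0,0.1, 0,0,0,0,0,0,0.22, 0,0,0,0,0,0,0.36, 0,0,0,0,0,0,0.5, 0,0,0,0,0,0,0.64, 0,0,0,0,0,0,0.78, 0,0,0,0,0,0,0.92, 0,0,0,0,0,0,1.06, 0,0,0,0,0,0,1.2, 0,0,0,0,0,0,1.34, 0,0,0,0,0,0,1.48, 0,0,0,0,0,0,1.62]'; python3 -m pendant '[0,0,0,0,0,0,0.14, 0,0,0,0,0,0,0.28, 0,0,0,0,0,0,0.42, 0,0,0,0,0,0,0.56, 0,0,0,0,0,0,0.7, 0,0,0,0,0,0,0.84, 0,0,0,0,0,0,0.98, 0,0,0,0,0,0,1.12, 0,0,0,0,0,0,1.26, 0,0,0,0,0,0,1.4, 0,0,0,0,0,0,1.54, 0,0,0,0,0,0,1.68]'
python3 -m pendant '[0,0,0,0,0,0,0.14, 0,0,0,0,0,0,0.28, 0,0,0,0,0,0,0.34, 0,0,0,0,0,0,0.34, 0,0,0,0,0,0,0.34]'
python3 - <<'E'
from h import *
rel((.492,-.395,.1486))
i=viewer.read_camera('side')
for x in (287,288,289,290,291): print(x,['%d/%d/%d'%tuple(i[y,x]) for y in range(267,280)])
E
```

```text
time: 15.8
position: [0.4928, -0.3948, 0.1486]
ee_rot: [[-0.911, -0.413, 0.001], [-0.413, 0.911, 0.001], [-0.001, 0.0, -1.0]]
ft_force: [1.5, 1.9, 5.7]
opening: 0.0198
grasp_force: 29.9
time: 17.0
position: [0.493, -0.3953, 0.1486]
ee_rot: [[-0.311, 0.95, 0.001], [0.95, 0.311, -0.0], [-0.001, 0.001, -1.0]]
ft_force: [2.5, -0.1, 5.1]
opening: 0.02
grasp_force: 29.9
time: 17.5
position: [0.4928, -0.3953, 0.1486]
ee_rot: [[0.017, 1.0, 0.001], [1.0, -0.017, -0.0], [-0.0, 0.001, -1.0]]
ft_force: [2.2, -0.0, 5.6]
opening: 0.0197
grasp_force: 29.9
shift [ 0.0003 -0.0008  0.    ] tool y ang -0.95 az None q [ -24.1   25.9   -4.5   -0.   -59.5 -156.9] t 17.5
287 ['106/85/91', '109/20/19', '106/0/0', '106/0/0', '75/0/0', '93/49/56', '174/160/173', '184/179/175', '188/180/171', '137/131/115', '112/113/112', '117/121/124', '111/117/121']
288 ['71/43/50', '88/45/48', '86/44/49', '99/9/10', '113/4/0', '86/22/23', '108/55/64', '134/101/25', '136/107/0', '116/98/29', '112/113/111', '106/114/121', '109/113/117']
289 ['56/61/66', '57/66/74', '59/75/87', '75/40/42', '113/6/0', '100/27/28', '90/16/29', '126/95/10', '142/116/3', '118/102/40', '114/117/116', '114/119/127', '118/123/126']
290 ['82/85/95', '70/78/87', '65/80/92', '59/41/45', '110/12/8', '105/30/35', '91/19/33', '131/103/17', '145/119/10', '123/107/42', '114/116/114', '117/122/129', '99/103/105']
291 ['73/66/74', '107/55/63', '101/41/47', '93/11/10', '117/7/4', '98/12/10', '84/22/34', '135/107/22', '147/118/0', '123/108/35', '118/119/115', '117/123/131', '74/77/78']
```

```bash
python3 - <<'E'
from h import *
a=proj('side',(.5425,-.336,.055));b=proj('side',(.5425,-.336,.065));c=proj('side',(.5425,-.326,.055));print(a,b-a,c-a)
print('collar',tri((357.9,175.0),(289.6,270.15)))
E
python3 -m pendant '[0.5,0,0,0,0,0,0, 0.5,0,0,0,0,0,0, 0.5,0,0,0,0,0,0, 0.5,0,0,0,0,0,0, 0.5,0,0,-0.01,0,0,0, 0.5,0,0,-0.01,0,0,0]'; python3 -m pendant '[0.5,0,0,0,0,0,-0.14, 0.5,0,0,0,0,0,-0.28, 0.5,0,0,0,0,0,-0.42, 0.5,0,0,0,0,0,-0.56, 0.5,0,0,0,0,0,-0.7, 0.5,0,0,0,0,0,-0.84, 0.5,0,0,0,0,0,-0.98, 0.5,0,0,0,0,0,-1.12, 0.5,0,0,0,0,0,-1.26, 0.5,0,0,0,0,0,-1.4, 0.5,0,0,0,0,0,-1.54, 0.5,0,0,0,0,0,-1.68]'; python3 -m pendant '[0.5,0,0,0,0,0,-0.14, 0.5,0,0,0,0,0,-0.28, 0.5,0,0,0,0,0,-0.42, 0.5,0,0,0,0,0,-0.56, 0.5,0,0,0,0,0,-0.7, 0.5,0,0,0,0,0,-0.84, 0.5,0,0,0,0,0,-0.98, 0.5,0,0,0,0,0,-1.12, 0.5,0,0,0,0,0,-1.26, 0.5,0,0,0,0,0,-1.4, 0.5,0,0,0,0,0,-1.46, 0.5,0,0,0,0,0,-1.46]'
python3 - <<'E'
from h import *
rel((.4925,-.395,.1486))
i=viewer.read_camera('side')
cv2.imwrite('pics/a6.png',cv2.resize(i[240:300,235:315],(800,600),interpolation=cv2.INTER_CUBIC)[:,:,::-1])
E
```

```text
[288.77279511 275.60252437] [ 0.15455533 -2.24388719] [-0.19611603 -2.89297542]
collar (array([ 0.54493179, -0.32421976,  0.06411749]), np.float64(0.0003324725096571193))
time: 18.15
position: [0.493, -0.396, 0.1599]
ee_rot: [[0.018, 1.0, 0.002], [1.0, -0.018, -0.002], [-0.002, 0.002, -1.0]]
ft_force: [-0.0, -0.5, -0.1]
opening: 0.0433
grasp_force: 0.0
time: 19.35
position: [0.4924, -0.3954, 0.1585]
ee_rot: [[-0.995, -0.096, 0.001], [-0.096, 0.995, -0.0], [-0.001, -0.0, -1.0]]
ft_force: [-0.2, -0.2, 0.3]
opening: 0.0434
grasp_force: 0.0
time: 20.55
position: [0.4924, -0.3954, 0.1585]
ee_rot: [[-0.02, -1.0, 0.001], [-1.0, 0.02, -0.0], [0.0, -0.001, -1.0]]
ft_force: [0.2, -0.2, -0.4]
opening: 0.0435
grasp_force: 0.0
shift [-0.0004 -0.0001  0.0099] tool y ang 178.84 az None q [-24.1  25.4  -3.8  -0.  -60.8  23. ] t 20.55
```

View pics/a6.png

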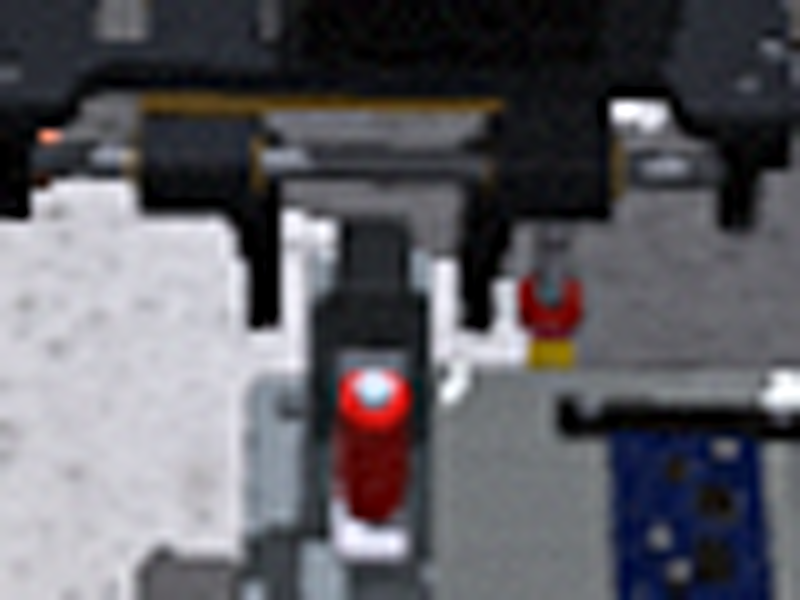

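The released crank stands home with its knob toward the camera. The pointer is now touching the collar's lower edge in the view, at crop (551,352). I'll work out the gap by triangulating the tip and the collar.

```bash
python3 - <<'E'
from h import *
for tc in(359.85,360.1):
    p,e=tri((tc,176.8),(289.3,275.05)); p=p-[0,0,.001]
    for c in(357.5,357.7,357.95):
        q,e2=tri((c,175.0),(289.6,270.15)); print(tc,c,'D %.1f h %.1f'%((q-p)[1]*1e3,(q-p)[2]*1e3),'e %.1f %.1f'%(e*1e3,e2*1e3),p.round(4),q.round(4))
# predicted extents of collar in both views for q
q=tri((357.7,175.0),(289.6,270.15))[0]
for n in('top','side'):
    a=np.linspace(0,6.28,60);P=[proj(n,q+[.0095*np.cos(t),.0095*np.sin(t),z]) for t in a for z in(-.005,.005)];print(n,np.min(P,0),np.max(P,0))
s=cv2.imread('pics/side0.png')[:,:,::-1]
for y in range(265,276):print(y,['%d/%d'%tuple(s[y,x][:2]) for x in range(284,296)])
E
```

```text
359.85 357.5 D 9.8 h 10.6 e 3.2 0.2 [ 0.5426 -0.3332  0.0525] [ 0.5451 -0.3234  0.063 ]
359.85 357.7 D 9.4 h 11.1 e 3.2 0.3 [ 0.5426 -0.3332  0.0525] [ 0.545  -0.3238  0.0636]
359.85 357.95 D 8.9 h 11.8 e 3.2 0.3 [ 0.5426 -0.3332  0.0525] [ 0.5449 -0.3243  0.0643]
360.1 357.5 D 10.4 h 9.9 e 3.2 0.2 [ 0.5425 -0.3337  0.0532] [ 0.5451 -0.3234  0.063 ]
360.1 357.7 D 9.9 h 10.4 e 3.2 0.3 [ 0.5425 -0.3337  0.0532] [ 0.545  -0.3238  0.0636]
360.1 357.95 D 9.4 h 11.1 e 3.2 0.3 [ 0.5425 -0.3337  0.0532] [ 0.5449 -0.3243  0.0643]
top [354.02520049 171.49006748] [361.39898505 178.3877587 ]
side [286.11604624 266.33174725] [293.00725427 274.01650845]
265 ['211/209', '209/209', '217/218', '222/226', '162/163', '69/70', '59/57', '133/133', '198/197', '218/218', '216/217', '208/207']
266 ['211/212', '214/215', '213/219', '224/229', '158/166', '66/69', '67/68', '143/145', '192/193', '199/200', '204/202', '210/210']
267 ['214/216', '212/217', '213/226', '225/192', '160/100', '43/55', '71/77', '135/106', '185/174', '204/212', '203/205', '195/196']
268 ['213/215', '208/220', '213/170', '243/76', '182/
[... 289 characters left out ...]
47/37', '196/173', '216/223', '214/214']
271 ['188/188', '196/203', '145/137', '162/0', '226/17', '240/20', '249/20', '211/7', '136/12', '177/168', '211/217', '208/209']
272 ['204/206', '216/223', '165/162', '111/47', '136/28', '153/26', '163/29', '145/7', '133/83', '190/192', '215/219', '209/210']
273 ['209/208', '207/210', '206/209', '171/159', '102/50', '90/18', '87/14', '109/52', '174/164', '219/222', '222/224', '215/214']
274 ['209/209', '200/201', '210/215', '196/198', '113/108', '55/31', '94/84', '168/169', '208/212', '212/216', '208/210', '210/210']
275 ['212/211', '206/209', '220/217', '243/228', '195/172', '136/116', '166/148', '209/203', '217/214', '206/207', '195/194', '198/196']
```

```bash
python3 -m pendant '[0.5,0,0,0.005,0,0,0, 0.5,0,0,0.0098,0,0,0, 0,0,0,0.0098,0,0,0, 0,0,0,0.0098,0,0,0, 0,0,0,0.0098,0,0,0, 0,0,0,0.0098,0,0,0, 0,0,0,0.0098,0,0,0, 0,0,0,0.0098,0,0,0, 0,0,0,0.0098,0,0,0]'; python3 -m pendant '[0,0,0,0,0,0,0.1, 0,0,0,0,0,0,0.22, 0,0,0,0,0,0,0.36, 0,0,0,0,0,0,0.5, 0,0,0,0,0,0,0.64, 0,0,0,0,0,0,0.78, 0,0,0,0,0,0,0.92, 0,0,0,0,0,0,1.06, 0,0,0,0,0,0,1.2, 0,0,0,0,0,0,1.34, 0,0,0,0,0,0,1.48, 0,0,0,0,0,0,1.62]'; python3 -m pendant '[0,0,0,0,0,0,0.14, 0,0,0,0,0,0,0.28, 0,0,0,0,0,0,0.42, 0,0,0,0,0,0,0.56, 0,0,0,0,0,0,0.7, 0,0,0,0,0,0,0.84, 0,0,0,0,0,0,0.98, 0,0,0,0,0,0,1.12, 0,0,0,0,0,0,1.26, 0,0,0,0,0,0,1.4, 0,0,0,0,0,0,1.4]'
python3 - <<'E'
from h import *
rel((.4925,-.395,.1486))
i=viewer.read_camera('side')
for x in (286,287,288,289,290,291,292): print(x,['%d/%d/%d'%tuple(i[y,x]) for y in range(267,279)])
E
```

```text
time: 21.5
position: [0.4925, -0.3955, 0.1485]
ee_rot: [[-0.02, -1.0, 0.0], [-1.0, 0.02, -0.0], [0.0, -0.0, -1.0]]
ft_force: [-0.4, -0.2, 0.2]
opening: 0.0197
grasp_force: 30.0
time: 22.7
position: [0.4925, -0.395, 0.1485]
ee_rot: [[-0.997, 0.075, 0.0], [0.075, 0.997, 0.0], [-0.0, 0.0, -1.0]]
ft_force: [-0.0, 1.3, 0.1]
opening: 0.02
grasp_force: 30.0
time: 23.8
position: [0.4927, -0.395, 0.1485]
ee_rot: [[-0.102, 0.995, 0.001], [0.995, 0.102, 0.0], [0.0, 0.001, -1.0]]
ft_force: [2.0, 1.4, 0.6]
opening: 0.0198
grasp_force: 30.0
shift [ 0.0001 -0.0002 -0.0001] tool y ang 5.84 az None q [ -24.1   25.9   -4.5   -0.   -59.5 -150.1] t 23.8
286 ['94/98/104', '155/140/148', '155/138/143', '154/143/152', '139/135/146', '171/165/177', '213/214/228', '220/224/238', '179/180/193', '123/127/132', '110/114/117', '113/117/120']
287 ['107/86/90', '107/18/20', '107/0/0', '108/0/0', '74/0/0', '93/49/56', '163/147/151', '191/184/174', '151/145/133', '114/118/119', '113/118/120', '114/118/120']
288 ['71/46/47', '86/39/43', '83/40/44', '97/14/11', '113/1/1', '83/16/23', '110/80/15', '134/106/0', '112/94/23', '116/116/114', '112/120/124', '114/118/123']
289 ['59/60/70', '52/63/71', '60/76/87', '76/40/43', '112/4/2', '95/17/28', '122/105/38', '141/120/14', '119/102/17', '115/113/114', '115/117/128', '117/120/124']
290 ['83/84/96', '75/81/93', '65/80/91', '58/38/43', '110/8/11', '102/21/31', '126/107/42', '145/124/23', '133/111/23', '118/120/115', '115/121/130', '107/111/115']
291 ['75/69/74', '100/51/60', '101/38/44', '98/15/17', '120/7/7', '93/3/11', '119/83/17', '139/113/2', '121/96/2', '118/115/114', '118/123/131', '96/100/103']
292 ['80/76/81', '112/44/43', '123/33/32', '119/20/16', '104/9/8', '76/27/32', '108/86/76', '122/108/82', '101/91/66', '109/113/114', '118/125/129', '94/94/99']
```

By the side view the pointer edge is at row 272.75, which is my estimate for level. I'll let go and back off for a clear view from both cameras.

```bash
python3 -m pendant '[0.6,0,0,0,0,0,0, 0.6,0,0,0,0,0,0, 0.6,0,0,0,0,0,0, 0.6,0,0,0,0,0,0, 0.6,0,0,-0.03,0,0,0, 0.6,0,0,-0.07,0,0,0, 0.6,0,0,-0.11,0,0,0, 0.6,0,-0.05,-0.11,0,0,0, 0.6,0.012,-0.1,-0.11,0,0,0, 0.6,0.03,-0.13,-0.11,0,0,0]'; python3 -m pendant '[0.6,0.045,0,0,0,0,0, 0.6,0.09,0,0,0,0,0, 0.6,0.13,0,0,0,0,0, 0.6,0.17,0,0,0,0,0, 0.6,0.21,0,0,0,0,0, 0.6,0.25,0,0,0,0,0, 0.6,0.29,0,0,0,0,0, 0.6,0.32,0,0,0,0,0, 0.6,0.32,0,0,0,0,0, 0.6,0.32,0,0,0,0,0]'
python3 - <<'E'
from h import *
t=viewer.read_camera('top');i=viewer.read_camera('side')
for y in range(170,182): print(y,['%d/%d/%d'%tuple(t[y,x]) for x in range(353,366)])
for x in (286,287,288,289,290,291,292): print(x,['%d/%d/%d'%tuple(i[y,x]) for y in range(266,278)])
c=lambda i,x,y:cv2.resize(i[y:y+45,x:x+60],(400,300),interpolation=cv2.INTER_CUBIC)
cv2.imwrite('pics/a7.png',np.hstack([c(i,255,250),c(t,345,155)])[:,:,::-1])
rel((.4925,-.395,.1486))
E
```

```text
time: 24.85
position: [0.3572, -0.3788, 0.2584]
ee_rot: [[-0.1, 0.995, -0.0], [0.995, 0.1, 0.0], [0.0, -0.0, -1.0]]
ft_force: [0.4, -0.6, 1.3]
opening: 0.0522
grasp_force: 0.0
time: 25.85
position: [0.3333, -0.1055, 0.256]
ee_rot: [[-0.141, 0.99, -0.005], [0.989, 0.141, 0.052], [0.052, 0.002, -0.999]]
ft_force: [0.3, -0.1, 0.1]
opening: 0.0522
grasp_force: 0.0
170 ['86/95/105', '87/98/106', '89/97/105', '88/100/108', '88/102/108', '93/108/115', '45/53/57', '44/51/54', '46/46/51', '42/48/49', '14/12/13', '154/164/168', '152/161/162']
171 ['88/98/103', '88/98/107', '89/100/108', '89/104/113', '93/97/103', '111/97/103', '57/52/54', '36/44/49', '64/72/76', '81/83/95', '40/45/47', '153/162/164', '151/159/159']
172 ['91/105/109', '93/104/112', '85/101/108', '101/96/101', '90/62/66', '116/46/45', '67/31/32', '34/39/41', '125/129/143', '138/142/157', '86/88/103', '144/154/157', '145/155/158']
173 ['80/89/95', '78/91/97', '87/88/94', '148/60/60', '87/12/14', '67/5/6', '45/12/18', '5/9/10', '126/134/152', '145/153/177', '126/126/114', '141/149/143', '145/155/158']
174 ['45/50/55', '34/49/54', 
[... 1956 characters left out ...]
5/13', '140/4/30', '212/196/53', '253/237/33', '230/202/53', '226/228/237', '228/234/243']
290 ['64/67/77', '69/75/84', '64/74/85', '57/78/90', '40/37/41', '244/19/17', '145/9/27', '213/196/53', '254/240/33', '233/206/46', '227/228/234', '230/235/245']
291 ['146/146/157', '129/102/107', '104/52/58', '86/30/35', '80/9/12', '207/0/0', '130/0/7', '209/171/16', '255/232/8', '223/184/8', '225/225/231', '235/240/248']
292 ['191/194/205', '187/176/185', '188/97/101', '153/61/61', '143/29/30', '137/10/9', '128/77/93', '206/185/171', '239/223/180', '195/177/144', '221/225/236', '237/242/247']
shift [-0.3139  0.1169  0.0912] tool y ang 8.08 az None q [   6.6   -7.3  -28.3   -3.2  -69.1 -177.4] t 25.95
```

View pics/a7.png

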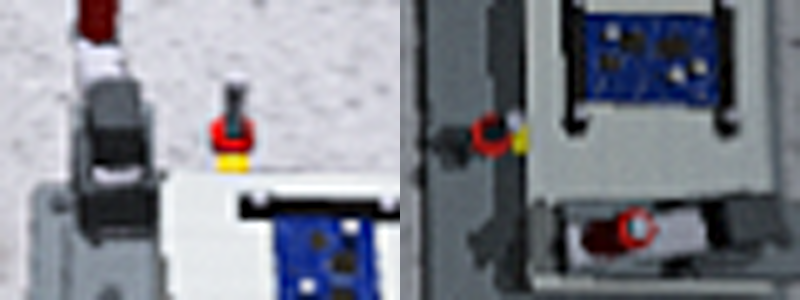

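The pictures show the crank standing home and the pointer overlapping the collar's front, slightly above centre. From the top view the tip sits about 10.5 mm from the collar axis, which puts the pointer 0.5–0.8 mm high. I'll return to the crank and ease it back a little.

```bash
python3 -m pendant '[0.6,-0.045,0,0,0,0,0, 0.6,-0.09,0,0,0,0,0, 0.6,-0.13,0,0,0,0,0, 0.6,-0.17,0,0,0,0,0, 0.6,-0.21,0,0,0,0,0, 0.6,-0.25,0,0,0,0,0, 0.6,-0.27,0,0,0,0,0, 0.6,-0.27,0,0,0,0,0, 0.6,-0.27,0,0,0,0,0]'
python3 - <<'E'
from h import *
from scipy.spatial.transform import Rotation as Ro
s=readout.read_state();R=s['ee_rot'];U,_,V=np.linalg.svd(R);a=np.radians(5.84)
y=np.array([np.cos(a),np.sin(a),0]);z=np.array([0,0,-1.]);T=np.c_[np.cross(y,z),y,z]
print('rotvec',Ro.from_matrix((U@V).T@T).as_rotvec().round(4))
rel((.4925,-.395,.25))
E
```

```text
time: 26.85
position: [0.3706, -0.3726, 0.2409]
ee_rot: [[-0.139, 0.99, -0.007], [0.989, 0.14, 0.054], [0.054, 0.001, -0.999]]
ft_force: [0.2, 0.7, -0.3]
opening: 0.052
grasp_force: 0.0
rotvec [-0.0001 -0.054   0.0382]
shift [-0.0386  0.1176 -0.0111] tool y ang 8.03 az None q [ -29.    12.9   -9.    -2.7  -69.9 -142. ] t 26.85
```

```bash
python3 -m pendant '[0.6,-0.0129,0.04,-0.0111,0,-0.054,0.038, 0.6,-0.0258,0.08,-0.0111,0,-0.054,0.038, 0.6,-0.0386,0.1176,-0.0111,0,-0.054,0.038, 0.6,-0.0386,0.1176,-0.0111,0,-0.054,0.038, 0.6,-0.0386,0.1176,-0.0111,0,-0.054,0.038]'
python3 - <<'E'
from h import *
rel((.4926,-.395,.1487),5.84)
print(readout.read_state()['ee_rot'].round(4))
E
```

```text
time: 27.35
position: [0.4934, -0.393, 0.2505]
ee_rot: [[-0.106, 0.994, 0.0], [0.994, 0.106, -0.0], [-0.0, 0.0, -1.0]]
ft_force: [-0.2, 0.5, -0.2]
opening: 0.0521
grasp_force: 0.0
shift [-0.0019 -0.0011  0.1018] tool y ang 6.06 az 0.0038 q [ -23.9   21.7    3.9    0.   -72.2 -150.1] t 27.35
[[-1.056e-01  9.944e-01  2.000e-04]
 [ 9.944e-01  1.056e-01 -2.000e-04]
 [-2.000e-04  2.000e-04 -1.000e+00]]
```

```bash
python3 -m pendant '[0.6,-0.0019,-0.0011,0.04,0,0,0.004, 0.6,-0.0019,-0.0011,0.08,0,0,0.004, 0.6,-0.0019,-0.0011,0.096,0,0,0.004, 0.6,-0.0019,-0.0011,0.1015,0,0,0.004, 0,-0.0019,-0.0011,0.1015,0,0,0.004, 0,-0.0019,-0.0011,0.1015,0,0,0.004, 0,-0.0019,-0.0011,0.1015,0,0,0.004, 0,-0.0019,-0.0011,0.1015,0,0,0.004, 0,-0.0019,-0.0011,0.1015,0,0,0.004, 0,-0.0019,-0.0011,0.1015,0,0,0.004, 0,-0.0019,-0.0011,0.1015,0,0,0.004, 0,-0.0019,-0.0011,0.1015,0,0,0.004]'; python3 -m pendant '[0,0,0,0,0,0,-0.1, 0,0,0,0,0,0,-0.2, 0,0,0,0,0,0,-0.3, 0,0,0,0,0,0,-0.4, 0,0,0,0,0,0,-0.5, 0,0,0,0,0,0,-0.6, 0,0,0,0,0,0,-0.68, 0,0,0,0,0,0,-0.68, 0,0,0,0,0,0,-0.68, 0,0,0,0,0,0,-0.68]'
```

```text
time: 28.55
position: [0.4929, -0.3964, 0.1503]
ee_rot: [[-0.1, 0.995, 0.002], [0.995, 0.1, -0.002], [-0.002, 0.002, -1.0]]
ft_force: [0.0, 0.8, 5.3]
opening: 0.0196
grasp_force: 30.0
time: 29.55
position: [0.4935, -0.3962, 0.1503]
ee_rot: [[-0.703, 0.711, 0.004], [0.711, 0.703, -0.002], [-0.004, 0.002, -1.0]]
ft_force: [1.9, 3.6, 5.1]
opening: 0.0198
grasp_force: 30.0
```

Contact is 5 N with z 1.6 mm higher than before, so I'll look before letting go.

```bash
python3 - <<'E'
from h import *
i=viewer.read_camera('side')
cv2.imwrite('pics/a8.png',cv2.resize(i[240:300,235:315],(800,600),interpolation=cv2.INTER_CUBIC)[:,:,::-1])
s=readout.read_state();print(s['ft_force'],s['position'],s['wrist_torque'])
for x in (288,289,290,291): print(x,['%d/%d/%d'%tuple(i[y,x]) for y in range(269,278)])
E
```

```text
[2.64730594 3.5454757  5.70828356] [ 0.49350209 -0.39617005  0.15033717] [ 1.03474734 -0.86060417 -0.00876646]
288 ['86/40/44', '101/15/17', '113/2/3', '88/20/33', '109/80/14', '134/105/0', '113/88/0', '109/107/104', '113/117/123']
289 ['60/76/86', '75/40/42', '113/8/8', '95/17/27', '126/109/40', '139/117/18', '118/97/2', '116/115/115', '113/118/127']
290 ['64/76/88', '58/38/45', '110/7/7', '105/23/36', '127/109/44', '141/122/22', '120/98/9', '111/111/109', '115/118/127']
291 ['104/41/48', '95/15/13', '119/4/2', '89/0/5', '108/70/15', '141/111/6', '116/91/0', '112/111/110', '115/121/128']
```

View pics/a8.png

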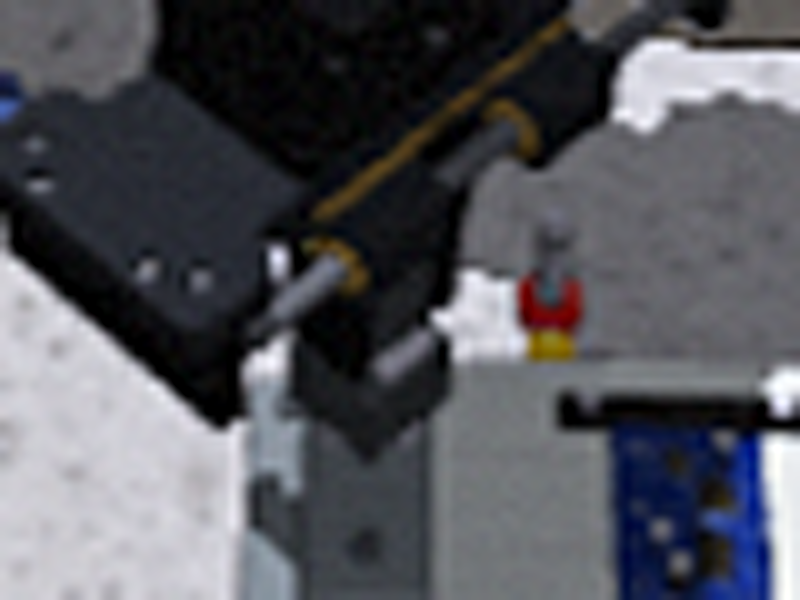

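```bash
python3 -m pendant '[0.5,0,0,0,0,0,0, 0.5,0,0,0,0,0,0, 0.5,0,0,0,0,0,0, 0.5,0,0,0,0,0,0, 0.5,0,0,0,0,0,0]'; python3 -m pendant '[0.5,0,0,-0.01,0,0,0, 0.5,0,0,-0.01,0,0,0, 0.5,0,0,-0.01,0,0,0]'
python3 -c "
from h import *
rel((.4926,-.395,.1487))"
```

```text
time: 30.1
position: [0.4922, -0.3964, 0.1492]
ee_rot: [[-0.703, 0.711, 0.001], [0.711, 0.703, -0.001], [-0.001, -0.0, -1.0]]
ft_force: [0.6, -0.3, 0.4]
opening: 0.0427
grasp_force: 0.0
time: 30.4
position: [0.4928, -0.3964, 0.1604]
ee_rot: [[-0.703, 0.711, 0.003], [0.711, 0.703, -0.002], [-0.003, 0.001, -1.0]]
ft_force: [-0.2, 0.5, -0.1]
opening: 0.0435
grasp_force: 0.0
shift [0.0012 0.0008 0.0117] tool y ang 44.7 az None q [ -24.2   25.4   -3.6    0.   -60.8 -111.1] t 30.4
```

```bash
python3 -m pendant '[0.5,0.001,0.0005,0.006,0,0,0, 0.5,0.001,0.0005,0.0118,0,0,0, 0.5,0.001,0.0005,0.0118,0,0,0, 0.5,0.001,0.0005,0.0118,0,0,0, 0,0.001,0.0005,0.0118,0,0,0, 0,0.001,0.0005,0.0118,0,0,0, 0,0.001,0.0005,0.0118,0,0,0, 0,0.001,0.0005,0.0118,0,0,0, 0,0.001,0.0005,0.0118,0,0,0, 0,0.001,0.0005,0.0118,0,0,0]'; python3 -m pendant '[0,0,0,0.0006,0,0,0, 0,0,0,0.0012,0,0,0, 0,0,0,0.0012,0,0,0]'
```

```text
time: 31.4
position: [0.4924, -0.3951, 0.148]
ee_rot: [[-0.704, 0.711, 0.002], [0.711, 0.704, -0.001], [-0.002, 0.001, -1.0]]
ft_force: [1.5, 1.3, 0.8]
opening: 0.0198
grasp_force: 30.0
time: 31.7
position: [0.4925, -0.3952, 0.1479]
ee_rot: [[-0.704, 0.71, 0.002], [0.71, 0.704, -0.002], [-0.003, 0.0, -1.0]]
ft_force: [1.1, 3.2, 5.7]
opening: 0.0198
grasp_force: 30.0
```

```bash
python3 -m pendant '[0,0,0,-0.001,0,0,-0.1, 0,0,0,-0.001,0,0,-0.2, 0,0,0,-0.001,0,0,-0.25, 0,0,0,-0.001,0,0,-0.25, 0,0,0,-0.001,0,0,-0.25]'; python3 -m pendant '[0.6,0,0,0,0,0,0, 0.6,0,0,0,0,0,0, 0.6,0,0,0,0,0,0, 0.6,0,0,0,0,0,0, 0.6,0,0,0,0,0,0]'; python3 -m pendant '[0.6,0,0,-0.03,0,0,0, 0.6,0,0,-0.07,0,0,0, 0.6,0,0,-0.11,0,0,0, 0.6,0.03,-0.03,-0.11,0,0,0, 0.6,0.06,-0.06,-0.11,0,0,0, 0.6,0.09,-0.09,-0.11,0,0,0, 0.6,0.12,-0.09,-0.11,0,0,0, 0.6,0.15,-0.06,-0.11,0,0,0, 0.6,0.18,-0.03,-0.11,0,0,0, 0.6,0.18,-0.03,-0.11,0,0,0, 0.6,0.18,-0.03,-0.11,0,0,0]'
python3 - <<'E'
from h import *
i=viewer.read_camera('side')
for x in (287,288,289,290,291): print(x,['%d/%d/%d'%tuple(i[y,x]) for y in range(270,278)])
cv2.imwrite('pics/a9.png',cv2.resize(i[240:300,235:315],(800,600),interpolation=cv2.INTER_CUBIC)[:,:,::-1])
s=readout.read_state();print(s['time'],s['position'],s['ft_force'],s['qpos'].round(1))
t=viewer.read_camera('top')
for y in range(174,179): print(y,['%d/%d/%d'%tuple(t[y,x]) for x in range(358,366)])
E
```

```text
time: 32.2
position: [0.4925, -0.3951, 0.1479]
ee_rot: [[-0.857, 0.515, 0.002], [0.515, 0.857, -0.001], [-0.003, 0.0, -1.0]]
ft_force: [0.4, 1.9, 2.9]
opening: 0.0195
grasp_force: 30.0
time: 32.7
position: [0.492, -0.3953, 0.1474]
ee_rot: [[-0.857, 0.515, 0.001], [0.515, 0.857, -0.001], [-0.002, -0.0, -1.0]]
ft_force: [0.9, -0.1, 0.0]
opening: 0.0492
grasp_force: 0.0
time: 33.8
position: [0.3223, -0.3279, 0.2581]
ee_rot: [[-0.858, 0.513, 0.003], [0.513, 0.858, -0.002], [-0.004, -0.0, -1.0]]
ft_force: [0.6, 0.1, 0.5]
opening: 0.052
grasp_force: 0.0
287 ['238/14/7', '154/0/0', '107/46/59', '201/177/148', '244/227/167', '218/193/136', '226/227/234', '230/234/240']
288 ['187/22/23', '221/10/6', '125/14/31', '210/176/25', '255/239/18', '233/197/0', '228/226/231', '229/234/243']
289 ['48/35/38', '239/18/14', '137/9/26', '191/160/48', '253/234/32', '230/193/0', '226/227/237', '227/233/244']
290 ['34/29/36', '251/24/22', '150/14/30', '163/122/42', '253/231/35', '230/194/1', '225/223/235', '230/236/247']
291 ['76/0/3', '212/8/6', '133/0/1', '158/100/12', '254/227/15', '237/203/0', '229/226/229', '230/236/245']
33.85 [ 0.32264347 -0.32843071  0.2578404 ] [ 1.1310368  -0.80212687  0.44846569] [-25.2   4.1 -18.2   0.  -67.5 -95.8]
174 ['13/21/27', '12/30/30', '11/20/29', '80/76/84', '134/140/146', '155/153/67', '150/158/125', '153/162/167']
175 ['1/16/21', '9/22/28', '53/28/36', '125/47/18', '143/138/18', '162/154/2', '152/156/129', '150/160/166']
176 ['110/22/22', '110/21/21', '128/11/22', '150/66/21', '170/167/21', '167/161/16', '148/156/129', '149/159/167']
177 ['168/22/17', '163/27/25', '146/28/36', '107/91/39', '141/142/32', '137/131/13', '139/144/126', '156/163/170']
178 ['125/72/79', '105/38/42', '53/41/50', '60/71/57', '54/60/45', '37/34/17', '126/133/139', '154/162/167']
```

View pics/a9.png

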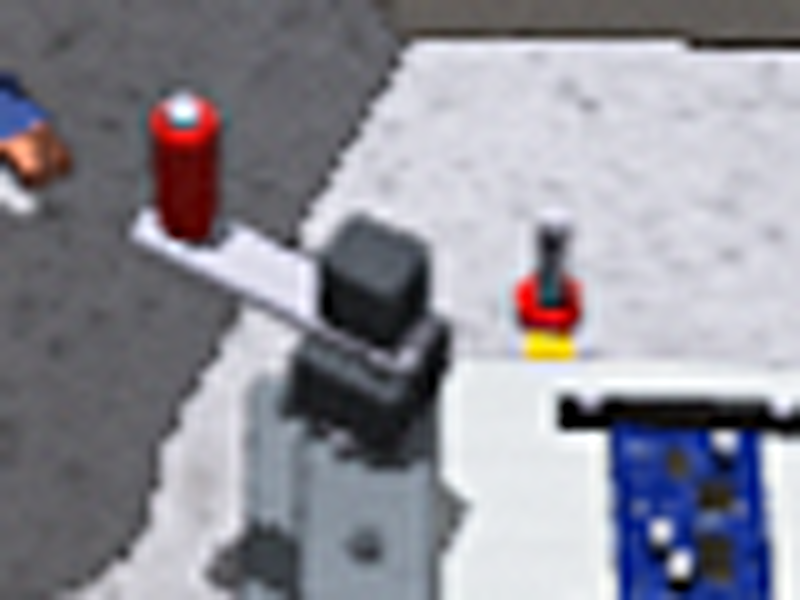

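The crank stands upright and free on the drive, and the pointer is at the collar's mid-height within about 0.5 mm. One last check of the block height, then I'll hand in.

```bash
python3 - <<'E'
from h import *
for z in (.176,.182): print(proj('side',(.492,-.3945,z)))
# block top centre and knob top from the crop
print('knob', plane('side',(252.9,250.5),.192))
t=viewer.read_camera('top'); print(blobs(t,(370,165,45,40),'red'))
for z in(.192,.198):print(proj('top',(.492-.055*.857,-.3945+.055*.515,z)),proj('side',(.492-.055*.857,-.3945+.055*.515,z)))
print(readout.read_state()['ft_force'])
E
```

```text
[271.78405622 264.23322038]
[271.81727747 262.65711318]
knob [ 0.44478115 -0.36421779  0.192     ]
[]
[391.28779208 204.58668401] [252.91398061 251.09529081]
[392.22591813 204.38058426] [252.86752127 249.48811617]
[ 1.1382093  -1.11881761 -0.05080744]
```

```bash
python3 -c "
from rig import workorder
print(workorder.finish_job())"
```

```text
the job is handed in; nothing more can be done
None
```

I handed the job in at about 34 s of the 72 s. The crank stands released on the drive; it met the shoulder on a 5 N push and measures about fully home. The pointer is level with the mark to about 0.5 mm by my estimate (uncertainty about 0.8 mm, limit 1.5 mm). No verdict came back.

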